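Fetch the microphone from the locked sloping case

ROBOT

A 6-joint arm with a two-finger parallel gripper is mounted at the origin on the work surface. World frame = base frame: x ahead of the robot, y to its left, z up, the work surface at z = 0. Lengths are in m, angles in rad, forces in N, time in s.
With the tool pointing down it reaches from about 0.375 to 0.825 m from the base axis. Payload 5.5 kg.
Tool frame: the origin (TCP) lies midway between the tips of the shut fingers; the grasp point (between the pads) lies 19 mm behind it; x points along the fingers, y is the direction in which the jaws open and shut, and the axes are right-handed (so a half turn about x gives the same grasp; the last joint's range is limited). The gripper opens to 85 mm and grips with 20 to 120 N. Pads are 22 mm wide; open, the fingers measure 114 mm over their backs; the gripper's body (76 mm by 85 mm) begins 54 mm behind the grasp point. The pads swing forward as they close: fully open they stand 13 mm farther back than shut.
Start: joints at [-1.34, 0.314, -0.047, 1.21, 0, 1.571], TCP at [0.137, -0.584, 0.231] pointing down, gripper open.
Joint ranges: [-2.67, 2.67], [-0.69, 1.73], [-1.03, 1.25], [-2.08, 2.16], [-1.42, 1.45], [-3.14, 3.14]. Speed limits (rad/s): [2.39, 2.39, 3.01, 3.14, 3.14, 3.14].

INTERFACE

Orientations are given as a 3x3 rotation matrix whose columns are the frame's x, y, z axes.
In Python, from station import sense, get_image, camera_model, sign_off gives the robot as it stands. The module is installed in compiled form; this text tells all that it offers.
- The arm moves only by the shell command python3 -m handwheel 'ROWS'. ROWS is JSON, one flat list of numbers, 7 for each row, row after row: the shift along the world's x, y, z in mm, then the turn, a rotation vector about the world's x, y, z in rad, then the opening in per cent of the stroke, from 0 (shut) to 100 (fully open). A call has 1 to 20 rows; each row is the pose to reach, as a shift and turn from the pose commanded when the call began; what a row does not reach only later rows make up. A row lasts 1/8 s, in which the tool goes at most 62.5 mm and 10.7 degrees, less where a joint would pass 70% of its speed; a pose out of reach is approached as far as the arm can. A call with a gripper value outside its range is refused whole. The fingers move at their own pace and stop on an object; the grip force is fixed at half the most. Time passes only in rows, so rows that repeat a pose let the fingers close. It gives the time, the measured TCP pose, the force and the opening at its end, in the units of the state.
- sense(): the state, without advancing time (a new reading comes with each control period).
- get_image(name): name is "scene" or "top" or "wrist"; returns the picture (384x512x3 uint8, blue, green, red); there is no depth.
- camera_model(name): a dict with "fx", "fy", "cx", "cy" (pixels), "rvec" (rotation vector, rad) and "tvec" (3), from world to camera coordinates, as OpenCV has them; the wrist camera has in their place "hand_eye" (4x4, takes a point from camera to tool coordinates, whose origin is the TCP and whose axes are the tool frame's). Camera axes: x right, y down, z forward; pixel columns grow to the right and rows downward; lengths in m; the calibration is good to about 2 mm. A picture is of the moment at which its call begins: read the wrist's pose just before it. camera_model takes no time and is no camera call.
- sign_off(): hands the job in, once; it reports no verdict.
The state is a dict: "time": time; "qpos": joint angles; "joint_vel": joint speeds; "joint_efforts": joint torques, N m; "eef_pos": TCP position; "tool_rot": TCP orientation; "wrist_force": force on the tool from outside, world axes, zero at the start; "ft_torque": the same for the moment, N m; "finger_gap": opening from 0.0 (shut) to 1.0 (fully open).
Only numpy, scipy, OpenCV 4.12 (cv2) and the standard library are available. Lean on these libraries where they do the work, as an engineer would, in place of code of your own. Each camera call takes 0.05 s, during which the arm holds its last target. There are 200 camera calls.

TASK

Get the microphone ready for the show: on the sloping case, slide the lock bolt fully back to its stop, away from the lid, lift the loose lid off by its bar knob and set it down flat, knob up, in the middle of the round rubber mat. Then take the microphone out of the case and lay it in the two forks of the chrome cradle, centred along its length, and leave it there. Lower things rather than drop them, and do not disturb the tape roll, the brass connector or the fader cap.

Things in the scene. Friction and masses are not known exactly. Their poses are not given: they have to be found in the camera images.
- case: Fixed grey case on a stand, 310 (y) x 180 (x) x 155 mm high. Origin on the counter below the centre of its top face, z up. That face (310 x 175 mm, centre at height 108 mm) slopes 32 degrees towards the case's -x. In the case frame: u = (0,1,0) across, v = (0.848,0,0.530) up the slope, n = (-0.530,0,0.848) outward normal.
- pocket (a point): Centre of the mouth of the case's pocket, in the face at u = +45 mm, v = 0; axes as the case's. Pocket 160 (u) x 125 (v) mm, 55 mm deep along -n. Two rubber U saddles, 12 mm thick, at 50 mm either side along u, hold the microphone along u, its axis 25 mm below the face, with 42 mm free either side; their prongs reach up to the axis.
- bolt (a joint): Travel of the lock bolt in m: 0 = locked (its tongue reaches 20 mm over the lid's edge), 0.045 = end stop, clear of the lid. Grows along -u (the case's -y), away from the lid. Friction about 2 N; it stays where it is left.
- bolt_grip (a point): Point on the bolt's upright round steel knob (22 mm diameter, 36 mm tall, standing along n on the bolt plate 13.5 mm over the face), 25 mm above the plate and 11 mm below the knob's top; u = -75 mm - travel, v = 0. Its axes: y = u, x = v, z = n.
- lid: Loose aluminium lid, plate 145 (x) x 180 (y) x 6 mm on a rubber rim 119 x 154 x 8 mm that fits the pocket with 3 mm clearance; about 0.35 kg. Origin at the centre of the rim's underside, z up through the plate. It starts on the case, sloping with it (x = v, y = u, z = n).
- lid_knob (a point): Grip point in the black upright bar knob in the lid's middle (18 mm along lid x, 60 mm along lid y, 36 mm tall, from 14 to 50 mm above the lid's origin): 39 mm above the lid's origin. Axes as the lid's.
- mic: Loose cylindrical studio microphone, 40 mm diameter, 140 mm long, about 0.3 kg, black body and steel grille. Origin in its middle, y along its length. Starts in the saddles in the case's pocket, under the lid, along u.
- cradle: Fixed chrome shock-mount cradle: round foot 110 mm diameter, post, 96 mm crossbar along y (top at 52 mm), and two open V forks of 8 mm bar at y = -40 and +40 mm, their arms opening 45 degrees each way in x up to 103 mm height, 84 mm apart at the tips. Origin under the foot, z up.
- cradle_seat (a point): Where the middle of the microphone lies when it rests in both forks: 89 mm above the counter, axis along the cradle's y. Axes as the cradle's.
- mat: Fixed round black rubber mat, 240 mm diameter, 4 mm thick; origin at the centre of its underside on the counter.
- tape: Bystander, loose: black tape roll lying flat, 70 mm diameter, 20 mm high; origin under its centre.
- bnc: Bystander, loose: brass BNC connector standing up, flange 26 mm square, 36 mm high; origin under its centre.
- fader_cap: Bystander, loose: black aluminium fader cap, 34 x 16 x 16 mm; origin under its centre.
Things that resemble listed ones, but are neither listed nor needed, are in the scene too. Of the things like the cradle, leave any that is blue, orange or purple; of the rest the larger one is meant.

How it is judged:
On the way, in this order (a step that is already met when the one before it is completed fails the run):
1. the bolt is at its end stop, the lid still on the case (value of joint bolt above 0.041 m and distance of lid from where it was at the start of the episode below 0.02 m), for 0.1 s.
2. the lid lies flat, knob up, on the mat, let go (horizontal distance between lid and mat below 0.045 m and z of lid in the frame of mat below 0.009 m and angle between lid's own z axis and vertical below 0.1 rad and contact force between the fingers and lid below 0.3 N and linear speed of lid below 0.03 m/s), for 0.2 s.
3. the microphone is lifted clear of the case (distance of mic from where it was at the start of the episode above 0.06 m and contact force between mic and case below 0.05 N and contact force between the fingers and mic above 0.5 N), for 0.1 s.
4. the microphone lies in both forks of the cradle, let go (horizontal distance between mic and cradle_seat below 0.025 m and z of mic in the frame of cradle_seat between -0.008 and 0.008 m and angle between the y axis of mic and the y axis of cradle, either way round below 0.12 rad and contact force between the fingers and mic below 0.3 N and linear speed of mic below 0.03 m/s), for 0.2 s.
At the end, for the whole second after the job is handed in: Bolt within 4 mm of its open stop; lid flat (0.1 rad), knob up, on the mat, centre within 45 mm of the mat's centre; microphone in both forks, its middle within 25 mm of the seat horizontally and 8 mm in height, along the forks within 0.12 rad; both released and at rest (value of joint bolt above 0.041 m and horizontal distance between lid and mat below 0.045 m and z of lid in the frame of mat below 0.009 m and angle between lid's own z axis and vertical below 0.1 rad and horizontal distance between mic and cradle_seat below 0.025 m and z of mic in the frame of cradle_seat between -0.008 and 0.008 m and angle between the y axis of mic and the y axis of cradle, either way round below 0.12 rad and contact force between the fingers and lid below 0.3 N and contact force between the fingers and mic below 0.3 N and linear speed of each of lid, mic below 0.02 m/s); the robot touches nothing.
It fails at once if the lid is dropped: falling faster than 0.7 m/s (more than 25 mm) out of the fingers (linear speed of lid above 0.7 m/s and contact force between the fingers and lid below 0.05 N).
It fails at once if the microphone is dropped: falling faster than 0.7 m/s (more than 25 mm) out of the fingers (linear speed of mic above 0.7 m/s and contact force between the fingers and mic below 0.05 N).
It fails at once if the tape roll, the brass connector or the fader cap is moved more than 15 mm (distance of any of tape, bnc, fader_cap from where it was at the start of the episode above 0.015 m).
It also fails if it takes over 64 s, if anything falls off the work surface, if the arm or the gripper's body presses on something with over 40 N, if the wrist force passes 120 N, or if a joint passes its speed limit or range.

## Working session

There is one attempt and no reset: what is moved stays moved. The work goes in short steps, Python scripts to look and compute and a shell command to move; the robot and the scene stay as the last step left them, time stands still between calls to the robot, and variables do not carry over. Pictures are saved under pics/ and viewed, about 8 in all and at most 12, crops included, and the job is handed in when it is done.

```bash
mkdir -p pics; python3 - <<'E'
from station import *
import cv2,numpy as np
for n in("scene","top"):
    cv2.imwrite(f"pics/{n}0.png",get_image(n)); m=camera_model(n); print(n,m)
    R=cv2.Rodrigues(np.array(m["rvec"],float))[0]; print(-R.T@np.array(m["tvec"]).ravel())
print(camera_model("wrist")); print(sense())
E
```

```text
scene {'fx': 365.2070016967631, 'fy': 365.2070016967631, 'cx': 253.6414584725205, 'cy': 194.93035166171632, 'rvec': array([ 1.80440712,  1.24200124, -0.71146454]), 'tvec': array([-0.11871353, -0.14328869,  1.40074099])}
[ 1.23763556 -0.3419807   0.58992142]
top {'fx': 428.2010170466216, 'fy': 428.2010170466216, 'cx': 253.68201065656547, 'cy': 194.3898176202891, 'rvec': array([ 2.10727884, -2.15093584,  0.17778713]), 'tvec': array([-0.0429069 ,  0.51026997,  1.08584162])}
[ 0.31605116 -0.05730573  1.15676108]
{'fx': 288.65175029581275, 'fy': 288.65175029581275, 'cx': 256.481136697287, 'cy': 193.54482056315956, 'hand_eye': array([[ 2.13472429e-04, -3.28674243e-01,  9.44443326e-01,
        -1.43128552e-01],
       [ 9.99999843e-01, -4.19118835e-04, -3.71886753e-04,
        -2.80749024e-05],
       [ 5.18063584e-04,  9.44443257e-01,  3.28674102e-01,
        -8.51920270e-02],
       [ 0.00000000e+00,  0.00000000e+00,  0.00000000e+00,
         1.00000000e+00]])}
{'time': 0.1, 'qpos': array([-1.33995581e+00,  3.14165282e-01, -4.79500465e-02,  1.21023209e+00,
       -6.59818254e-06,  1.57080416e+00]), 'joint_vel': array([ 8.48246879e-05, -6.00894275e-04,  1.92822585e-03, -1.21724755e-03,
        1.32120234e-03, -7.90198342e-04]), 'joint_efforts': array([ 5.41608733e-04, -5.40767705e+01,  3.40540445e+01,  1.12254769e-02,
        1.67558487e-04,  1.04844155e-06]), 'eef_pos': array([ 0.1371563 , -0.58357857,  0.23052755]), 'tool_rot': array([[-3.61305703e-04,  2.28787924e-01, -9.73476222e-01],
       [ 1.50843525e-03, -9.73475054e-01, -2.28788209e-01],
       [-9.99998797e-01, -1.55108833e-03,  6.61031904e-06]]), 'wrist_force': array([ 1.08276406, -0.2513666 , -0.19163689]), 'ft_torque': array([ 0.04762834,  0.01341542, -0.02364894]), 'finger_gap': 0.9996299197371209}
```

View pics/scene0.png

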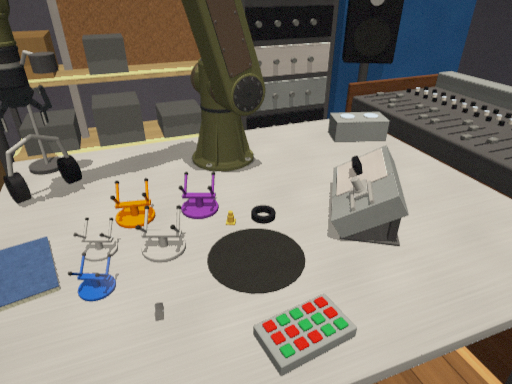

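View pics/top0.png

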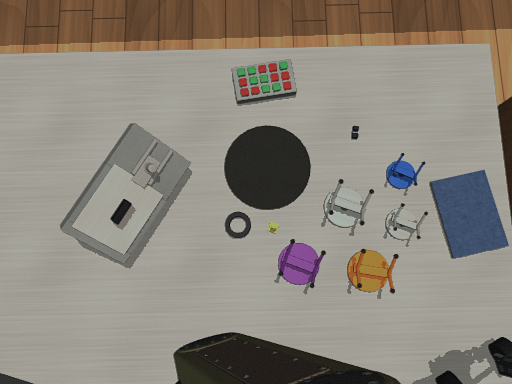

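The top view shows the case at about (125,195), with the lid knob at (121,211) and the bolt near (150,170). The mat is at (267,167). The larger chrome cradle is at (346,207), and a smaller one to ignore is at (404,223). Next I'll enlarge the case and cradle.

```bash
cat > h.py <<'E'
import cv2,numpy as np
from station import *
def cam(n):
    m=camera_model(n); K=np.array([[m['fx'],0,m['cx']],[0,m['fy'],m['cy']],[0,0,1]])
    if n=="wrist":
        s=sense(); T=np.eye(4); T[:3,:3]=s['tool_rot']; T[:3,3]=s['eef_pos']; T=T@m['hand_eye']
        return K,T[:3,:3].T,T[:3,3]
    R=cv2.Rodrigues(np.array(m["rvec"],float))[0]; return K,R,-R.T@np.array(m["tvec"]).ravel()
def ray(c,p):
    K,R,o=c; d=R.T@np.linalg.solve(K,[p[0],p[1],1.]); return o,d/np.linalg.norm(d)
def plane(c,p,z,n=(0,0,1.)):
    o,d=ray(c,p); n=np.array(n); return o+d*((z-n@o)/(n@d))
def two(c1,p1,c2,p2):
    o1,d1=ray(c1,p1);o2,d2=ray(c2,p2)
    t=np.linalg.lstsq(np.c_[d1,-d2],o2-o1,rcond=None)[0]
    a,b=o1+t[0]*d1,o2+t[1]*d2; return (a+b)/2,np.linalg.norm(a-b)
def proj(c,P): 
    K,R,o=c; q=K@R@(np.array(P)-o); return q[:2]/q[2]
E
python3 - <<'E'
from h import *
t=cv2.imread("pics/top0.png"); s=cv2.imread("pics/scene0.png")
f=lambda im,x,y,w,h,k:cv2.resize(im[y:y+h,x:x+w],None,fx=k,fy=k,interpolation=cv2.INTER_CUBIC)
M=np.zeros((600,800,3),np.uint8)
def put(a,x,y): M[y:y+a.shape[0],x:x+a.shape[1]]=a[:600-y,:800-x]
put(f(t,55,118,140,155,3),0,0)       # 420x465
put(f(s,320,140,95,110,4),420,0)   # 380x440
put(f(t,315,170,60,50,3),0,465); put(f(s,130,200,65,62,3-.5),420,440)
cv2.imwrite("pics/m1.png",M)
ct,cs=cam("top"),cam("scene")
m=((t.max(2)<50).astype(np.uint8)); m[:110]=0;m[330:]=0
n,l,st,ce=cv2.connectedComponentsWithStats(m)
for i in range(1,n):
    if st[i,4]>25: print(st[i],ce[i],plane(ct,ce[i],.004).round(4))
E
```

```text
[499 110  13  95 630] [506.9968254  144.25238095] [ 0.6426 -0.7594  0.004 ]
[ 225  126   85   83 5561] [267.04927171 167.14026254] [ 0.5918 -0.0917  0.004 ]
[352 133   6   6  35] [354.42857143 135.42857143] [ 0.6774 -0.338   0.004 ]
[111 199  20  25 233] [120.65665236 211.28755365] [0.4772 0.3094 0.004 ]
[226 212  24  16  71] [236.94366197 217.04225352] [ 0.4549 -0.0067  0.004 ]
[229 232  14   6  28] [236.07142857 234.57142857] [ 0.4075 -0.0037  0.004 ]
```

View pics/m1.png

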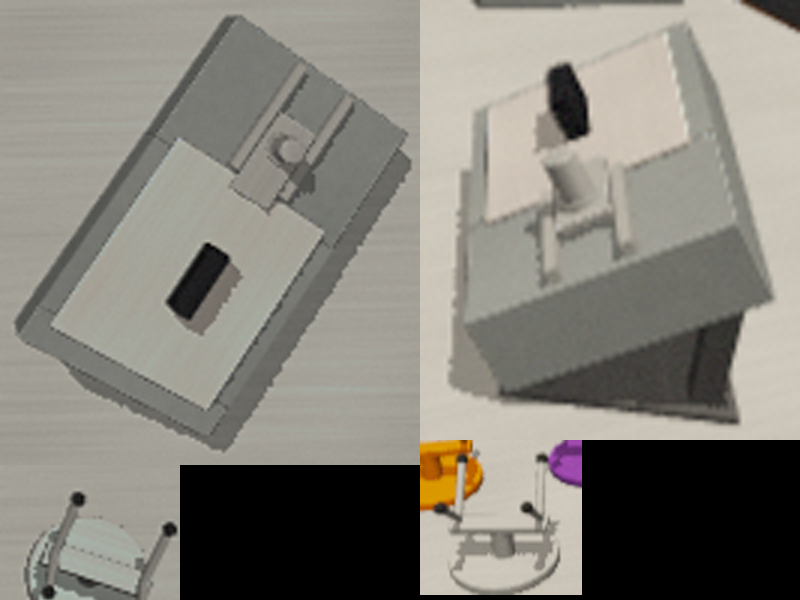

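The crops confirm that the upper-left edge of the case, as seen from the top camera, is the high side (+v). Lid corners in the top crop are (172,138), (322,233), (210,410) and (50,325); the knob top is at (288,148). I'll triangulate these.

```bash
python3 - <<'E'
from h import *
ct,cs=cam("top"),cam("scene")
T=lambda x,y:(x/3+55-1/3,y/3+118-1/3)
S=lambda x,y:((x-420)/4+320-.4,y/4+140-.4)
pts={'H-':((172,138),(690,148)),'L-':((322,233),(485,220)),'L+':((210,410),(488,105)),'H+':((50,325),(668,35)),'boltTop':((288,148),(562,160))}
P={}
for k,(a,b) in pts.items():
    p,e=two(ct,T(*a),cs,S(*b)); P[k]=p; print(k,p.round(4),round(e,4))
c=sum(P[k] for k in('H-','L-','L+','H+'))/4
u=(P['H+']+P['L+']-P['H-']-P['L-']); v=P['H+']+P['H-']-P['L+']-P['L-']
print('lid c',c,np.linalg.norm(u)/2,np.linalg.norm(v)/2,'slope',np.arcsin(v[2]/np.linalg.norm(v)),'yaw v',np.arctan2(v[1],v[0]),'yaw u-90',np.arctan2(-u[0],u[1]))
# model check
s=np.radians(32)
for yaw in(np.arctan2(-u[0],u[1]),np.arctan2(v[1],v[0])):
    U=np.array([-np.sin(yaw),np.cos(yaw),0]);X=np.array([np.cos(yaw),np.sin(yaw),0]);V=X*np.cos(s)+np.array([0,0,np.sin(s)]);N=np.cross(V,U);N=np.cross(V,U)*1
    N=-X*np.sin(s)+np.array([0,0,np.cos(s)])
    O=c-.045*U-.006*N; print('yaw',yaw,'case top c',O)
    for nm,q in(('bolttop',O-.075*U+.0495*N),('knob c top',O+.045*U+.042*N)): print(nm,q,proj(ct,q),proj(cs,q))
    for uu in(-.155,.155):
        for vv in(-.0875,.0875): print(proj(ct,O+uu*U+vv*V).round(1),end=' ')
    print()
# cradle: tips
t=cv2.imread("pics/top0.png")[175:240,320:380]; print()
s_=cv2.imread("pics/scene0.png")
for im,off in((t,(320,175)),(s_[200:262,130:200],(130,200))):
    g=(im.max(2)<75).astype(np.uint8); n,l,st,ce=cv2.connectedComponentsWithStats(g)
    for i in range(1,n):
        if st[i,4]>4: print(st[i,4],ce[i]+off)
E
```

```text
H- [0.5727 0.2861 0.1455] 0.0072
L- [0.5054 0.1801 0.0757] 0.0034
L+ [0.3579 0.2716 0.0801] 0.0001
H+ [0.424  0.3783 0.1499] 0.0007
boltTop [0.5625 0.1923 0.1491] 0.004
lid c [0.46500814 0.27905314 0.11280499] 0.17433669999791707 0.1435984641938838 slope 0.5078308669909057 yaw v 1.0109473367051531 yaw u-90 1.0156686432428663
yaw 1.0156686432428663 case top c [0.5049264  0.25803786 0.1077167 ]
bolttop [0.55483879 0.196217   0.14969508] [149.6624764  170.45743376] [355.49576589 177.6392809 ]
knob c top [0.45495352 0.26284079 0.14333472] [121.56578926 212.41491161] [354.72168573 160.35501024]
[189.7 161.6] [132.7 122.3] [124.6 264.1] [ 60.1 231.1] 
yaw 1.0109473367051531 case top c [0.50482674 0.25784963 0.1077167 ]
bolttop [0.5544467  0.19579381 0.14969508] [149.83404566 170.61216789] [355.2671932  177.60038349]
knob c top [0.45487709 0.26288844 0.14333472] [121.54482486 212.44705712] [354.72039601 160.3417347 ]
[190.  161.8] [133.1 122.4] [124.4 264.1] [ 60.  230.8] 

16 [340.5 181. ]
14 [371.21428571 191.21428571]
16 [343.875  208.5625]
16 [330.5 212. ]
14 [361.71428571 222.5       ]
9 [146.66666667 207.11111111]
9 [178.55555556 206.88888889]
15 [172.66666667 226.8       ]
14 [137.85714286 227.07142857]
```

```bash
cat >> h.py <<'E'
from scipy.spatial.transform import Rotation as Ro
s32=np.radians(32); yaw=1.013
U=np.array([-np.sin(yaw),np.cos(yaw),0]);X=np.array([np.cos(yaw),np.sin(yaw),0]);V=X*np.cos(s32)+np.array([0,0,np.sin(s32)]);N=np.cross(V,U)
O=np.array([.5049,.2580,.1077])-.003*U
RC=np.c_[-N,V,-U]
face=lambda u,v,n:O+u*U+v*V+n*N
def go(P,R):
    s=sense(); print('shift',((P-s['eef_pos'])*1e3).round(1),'turn',Ro.from_matrix(R@s['tool_rot'].T).as_rotvec().round(3))
E
python3 - <<'E'
from h import *
ct,cs=cam("top"),cam("scene")
pr=[((340.5,181),(172.7,226.8)),((371.2,191.2),(137.9,227.1)),((330.5,212),(178.6,206.9)),((361.7,222.5),(146.7,207.1))]
P=[]
for a,b in pr: p,e=two(ct,a,cs,b); P.append(p); print(p.round(4),round(e,4))
P=np.array(P); print('cradle',P.mean(0)); d=P[0]+P[2]-P[1]-P[3]; w=P[0]+P[1]-P[2]-P[3]
print('yaxis',d/np.linalg.norm(d),np.linalg.norm(d)/2,'x',w/np.linalg.norm(w),np.linalg.norm(w)/2)
print(N,U,V,np.linalg.det(RC)); go(face(-.075,0,.018+.09),RC); print(face(-.075,0,.108))
E
```

```text
[ 0.5293 -0.2731  0.0987] 0.0007
[ 0.5016 -0.3484  0.0987] 0.0003
[ 0.451  -0.2441  0.0998] 0.0013
[ 0.4233 -0.3193  0.1   ] 0.0002
cradle [ 0.47631486 -0.29622443  0.09931525]
yaxis [ 0.34533815  0.93847733 -0.00136453] 0.08009840038786041 x [ 0.93743372 -0.34785806 -0.01458743] 0.0835043903507066
[-0.28049572 -0.44959602  0.8480481 ] [-0.84842361  0.52931784  0.        ] [0.44888698 0.71950403 0.52991926] 0.9999999999999999
shift [403.6 751.7 -31.2] turn [-0.115 -0.7    2.277]
[0.5407835  0.16815684 0.19928919]
```

```bash
python3 -m handwheel '[60,50,100,0,0,0.18,100, 110,100,120,0,0,0.36,100, 160,150,120,0,0,0.54,100, 210,200,120,0,0,0.72,100, 260,250,120,0,0,0.9,100, 300,300,120,0,0,1.08,100, 330,350,120,0,0,1.26,100, 350,400,120,0,0,1.44,100, 370,450,110,0,0,1.62,100, 390,500,100,0,0,1.8,100, 404,550,80,0,-0.1,1.98,100, 404,600,70,0,-0.25,2.1,100, 404,650,60,-0.05,-0.4,2.2,100, 404,700,40,-0.1,-0.55,2.25,100, 404,752,10,-0.115,-0.7,2.277,100, 404,752,-20,-0.115,-0.7,2.277,100, 404,752,-31,-0.115,-0.7,2.277,100, 404,752,-31,-0.115,-0.7,2.277,100]'; python3 - <<'E'
from h import *
go(face(-.075,0,.108),RC)
c=cam("wrist"); im=get_image("wrist")
for u in(-.075,):
    for p in(face(u,0,.0495),face(u,0,.0135),face(.045,0,.042)): print(proj(c,p).round(1))
cv2.imwrite("pics/w1.png",im); print(sense()['qpos'])
E
```

```text
time: 2.35
eef_pos: [0.5412, 0.1676, 0.2001]
tool_rot: [[0.28, 0.45, 0.848], [0.451, 0.719, -0.53], [-0.848, 0.531, -0.001]]
wrist_force: [0.5, -0.4, -0.0]
finger_gap: 0.998
shift [-0.4  0.6 -0.8] turn [-0.001 -0.001  0.001]
[255.6 210.6]
[255.7 194.8]
[255.1  34.1]
[ 0.04089579  0.00754485 -0.62222943  0.60057397  0.45431234  0.67889953]
```

View pics/w1.png

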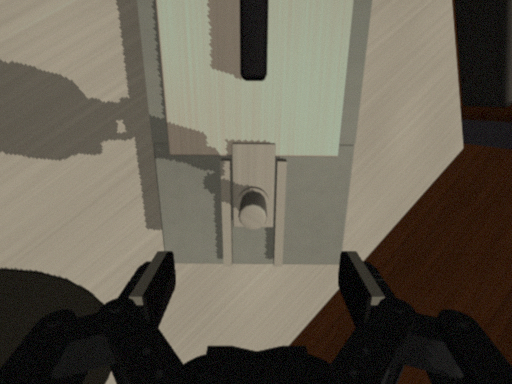

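The knob top shows at (253,212), against a predicted (256,211), so the case frame is good. I'll go down, grip the knob and slide it.

```bash
python3 -m handwheel '[12,20,-38,0,0,0,70, 20,32,-60,0,0,0,60, 24,40,-75,0,0,0,60, 24,40,-75,0,0,0,60, 24,40,-75,0,0,0,0, 24,40,-75,0,0,0,0, 24,40,-75,0,0,0,0, 24,40,-75,0,0,0,0, 24,40,-75,0,0,0,0]' && python3 -m handwheel '[10,-6,0,0,0,0,0, 20,-12,0,0,0,0,0, 30,-18.5,0,0,0,0,0, 36,-22,0,0,0,0,0, 38,-24,0,0,0,0,0, 38,-24,0,0,0,0,0]'; python3 - <<'E'
from h import *
s=sense(); d=s['eef_pos']-O; print('uvn',(d@U,d@V,d@N)); print(s['ft_torque'])
E
```

```text
time: 3.52
eef_pos: [0.5642, 0.2044, 0.1245]
tool_rot: [[0.281, 0.454, 0.846], [0.445, 0.719, -0.534], [-0.85, 0.526, 0.0]]
wrist_force: [-6.3, -12.6, 3.7]
finger_gap: 0.237
time: 4.28
eef_pos: [0.5957, 0.1842, 0.1243]
tool_rot: [[0.27, 0.455, 0.849], [0.454, 0.717, -0.529], [-0.849, 0.529, -0.013]]
wrist_force: [-32.5, -8.5, 22.7]
finger_gap: 0.237
uvn (np.float64(-0.11311438881576302), np.float64(-0.003505758448583929), np.float64(0.021818210685588764))
[-0.14797158  4.61011205  2.50074313]
```

```bash
python3 -m handwheel '[-2,-3,-2,0,0,0,0, -2,-3,-2,0,0,0,0]'; python3 - <<'E'
from h import *
s=sense(); d=s['eef_pos']-O; print('uvn',(d@U,d@V,d@N)); print('F uvn',[s['wrist_force']@a for a in(U,V,N)])
im=get_image("wrist"); cv2.imwrite("pics/w2.png",im)
E
```

```text
time: 4.53
eef_pos: [0.5956, 0.1841, 0.1244]
tool_rot: [[0.273, 0.45, 0.851], [0.46, 0.716, -0.526], [-0.845, 0.534, -0.012]]
wrist_force: [-24.4, 4.5, 17.7]
finger_gap: 0.243
uvn (np.float64(-0.11310103807116335), np.float64(-0.003619928800979069), np.float64(0.021951843920074616))
F uvn [np.float64(23.11863271118052), np.float64(1.6554412799290927), np.float64(19.799286999359914)]
```

View pics/w2.png

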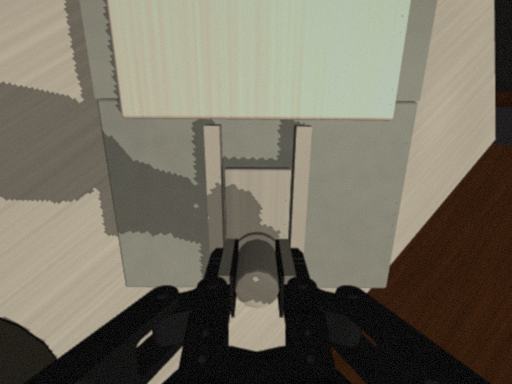

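```bash
python3 - <<'E'
from h import *
c=cam("wrist")
for p,n in(((258,117),.006),((258,168),.0135),((258,168),.010)):
    q=plane(c,p,N@O+n,N)-O; print(q@U,q@V)
E
```

```text
-0.0403959895018986 -0.0020489963291390506
-0.06661824877481315 -0.0021638646663645522
-0.06745393063683316 -0.0021303874339899547
```

The tongue edge is 26 mm clear of the lid edge, where 25 mm is expected at the stop, and the arm is pushing against a hard stop. The bolt is fully back. I'll release it and go above the lid knob.

```bash
python3 -m handwheel '[-4,3,0,0,0,0,0, -4,3,0,0,0,0,60, -4,3,0,0,0,0,80, -4,3,0,0,0,0,80, -15,-17,38,0,0,0,100, -29,-37,76,0,0,0,100, -70,-10,76,0,0,0,100, -120,21,76,0,0,0,100, -160,46,76,0,0,0,100, -160,46,76,0,0,0,100]'; sed -i 's/^O=.*/O=np.array([.5049,.2580,.1077])+.0015*U-.003*V/' h.py; python3 - <<'E'
from h import *
s=sense(); d=s['eef_pos']-O; print('uvn',(d@U,d@V,d@N)); go(face(.045,0,.014),RC)
c=cam("wrist"); im=get_image("wrist")
g=(im.max(2)<40).astype(np.uint8); g[250:]=0; g[:,:180]=0; g[:,340:]=0
n,l,st,ce=cv2.connectedComponentsWithStats(g)
for i in range(1,n):
    if st[i,4]>200: print(st[i],ce[i])
for p in(face(.045,0,.042),face(.015,0,.042),face(.075,0,.042),face(-.12,0,.0495)):print(proj(c,p).round(1))
cv2.imwrite("pics/w3.png",im)
E
```

```text
time: 5.82
eef_pos: [0.4384, 0.2279, 0.199]
tool_rot: [[0.279, 0.447, 0.85], [0.452, 0.72, -0.527], [-0.847, 0.531, -0.001]]
wrist_force: [0.1, -1.1, 1.1]
finger_gap: 1.0
uvn (np.float64(0.03895768114102973), np.float64(-0.00011350531156768743), np.float64(0.10961537851770176))
shift [ 21.7  46.3 -81. ] turn [-0.002  0.    -0.003]
[ 248  157   22   78 1621] [258.12338063 195.46082665]
[255.9 200.2]
[255.9 234.8]
[255.9 162.4]
[255.8 367.5]
```

View pics/w3.png

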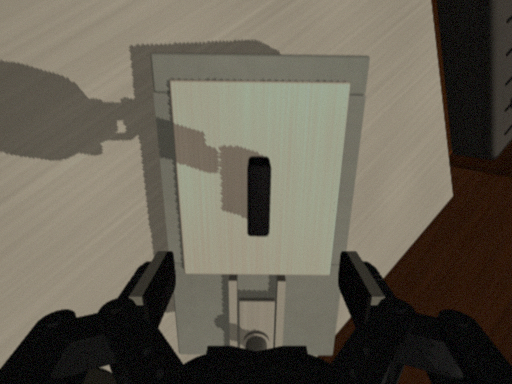

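The lid knob sits at (259,196), about 2 mm from the prediction. I'll grip it and lift along the normal.

```bash
python3 -m handwheel '[0,10,-20,0,0,0,70, 10,27,-50,0,0,0,60, 21,47,-80,0,0,0,60, 21,47,-80,0,0,0,60, 21,47,-80,0,0,0,0, 21,47,-80,0,0,0,0, 21,47,-80,0,0,0,0, 21,47,-80,0,0,0,0, 21,47,-80,0,0,0,0]'; python3 - <<'E'
from h import *
s=sense(); d=s['eef_pos']-O; print('uvn',(d@U,d@V,d@N))
E
```

```text
time: 7.0
eef_pos: [0.4631, 0.2733, 0.1205]
tool_rot: [[0.283, 0.449, 0.848], [0.45, 0.718, -0.531], [-0.847, 0.532, 0.002]]
wrist_force: [-2.2, -6.4, 6.8]
finger_gap: 0.199
uvn (np.float64(0.04202144245897265), np.float64(0.0019930143967720744), np.float64(0.01569957171686079))
```

```bash
python3 -m handwheel '[-2,-3,6,0,0,0,0, -4,-6,12,0,0,0,0, -8,-13,25,0,0,0,0, -14,-22,43,0,0,0,0, -22,-36,68,0,0,0,0, -30,-48,95,0,0,0,0, -30,-48,125,0,0,0,0, -30,-48,125,0,0,0,0]'; python3 - <<'E'
from h import *
s=sense(); print('F',s['wrist_force'])
y2=np.radians(25); Y=np.array([np.cos(y2),np.sin(y2),0]); D=np.array([0,0,-1.]); R=np.c_[D,Y,np.cross(D,Y)]
go(np.array([.592,-.092,.13]),R); cv2.imwrite("pics/w4.png",get_image("wrist"))
E
```

```text
time: 8.0
eef_pos: [0.4339, 0.2261, 0.2472]
tool_rot: [[0.286, 0.446, 0.848], [0.452, 0.718, -0.53], [-0.845, 0.535, 0.003]]
wrist_force: [0.5, -0.5, -4.6]
finger_gap: 0.2
F [ 0.49126362 -0.50398941 -4.57935904]
shift [ 158.1 -318.1 -117.2] turn [-0.376  0.43  -0.562]
```

```bash
python3 -m handwheel '[10,-30,10,-0.04,0.04,-0.06,0, 30,-75,10,-0.1,0.11,-0.14,0, 55,-120,10,-0.16,0.18,-0.24,0, 80,-165,0,-0.22,0.25,-0.33,0, 105,-210,-10,-0.28,0.32,-0.42,0, 130,-255,-30,-0.34,0.39,-0.51,0, 150,-295,-60,-0.376,0.43,-0.562,0, 158,-318,-95,-0.376,0.43,-0.562,0, 158,-318,-117,-0.376,0.43,-0.562,0, 158,-318,-117,-0.376,0.43,-0.562,0]'; python3 - <<'E'
from h import *
y2=np.radians(25); Y=np.array([np.cos(y2),np.sin(y2),0]); D=np.array([0,0,-1.]); R=np.c_[D,Y,np.cross(D,Y)]
go(np.array([.592,-.092,.0277]),R)
f=lambda n:cv2.resize(get_image(n),(400,300))
a=np.hstack([f("wrist"),f("top")]); b=np.hstack([f("scene"),np.zeros((300,400,3),np.uint8)])
cv2.imwrite("pics/m5.png",np.vstack([a,b]))
E
```

```text
time: 9.3
eef_pos: [0.5874, -0.0916, 0.123]
tool_rot: [[-0.012, 0.907, 0.42], [0.003, 0.42, -0.907], [-1.0, -0.009, -0.008]]
wrist_force: [-0.6, 0.3, -3.3]
finger_gap: 0.2
shift [  4.6  -0.4 -95.3] turn [-0.003 -0.012  0.002]
```

View pics/m5.png

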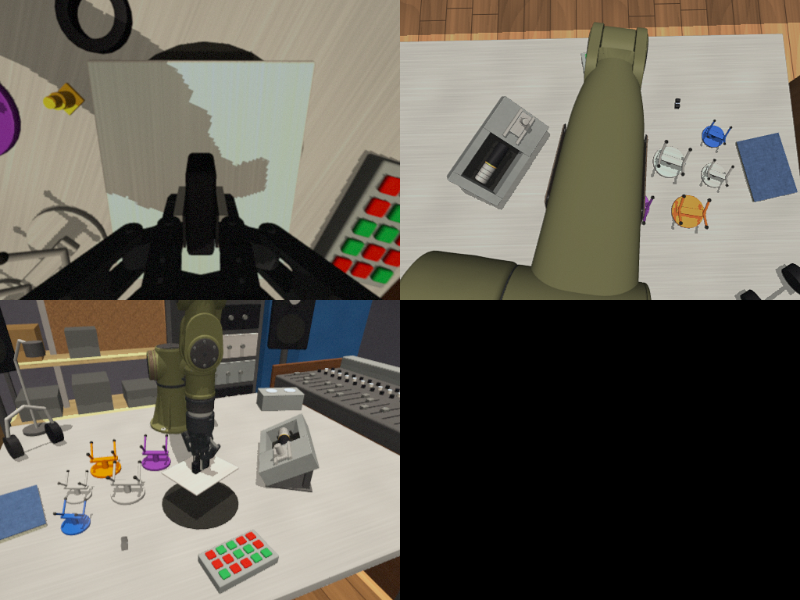

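The lid is held level over the mat, and the microphone is visible in the open pocket. I'll lower it.

```bash
python3 -m handwheel '[4,0,-30,0,-0.012,0,0, 4,0,-55,0,-0.012,0,0, 4,0,-75,0,-0.012,0,0, 4,0,-88,0,-0.012,0,0, 4,0,-91,0,-0.012,0,0, 4,0,-91,0,-0.012,0,0]'
```

```text
time: 10.2
eef_pos: [0.5948, -0.0921, 0.0371]
tool_rot: [[0.009, 0.907, 0.421], [0.001, 0.421, -0.907], [-1.0, 0.008, 0.002]]
wrist_force: [-0.4, 0.0, -3.9]
finger_gap: 0.197
```

```bash
python3 -m handwheel '[0,0,-3,0,0,0,0, 0,0,-6,0,0,0,0, 0,0,-8,0,0,0,0, 0,0,-8,0,0,0,0]'; python3 -m handwheel '[0,0,-1.5,0,0,0,0, 0,0,-3,0,0,0,0, 0,0,-3,0,0,0,0]'
```

```text
time: 10.7
eef_pos: [0.594, -0.0921, 0.0281]
tool_rot: [[0.007, 0.907, 0.421], [0.002, 0.421, -0.907], [-1.0, 0.007, 0.002]]
wrist_force: [-0.5, 0.4, -4.3]
finger_gap: 0.199
time: 11.08
eef_pos: [0.5947, -0.0922, 0.0264]
tool_rot: [[0.009, 0.907, 0.421], [0.001, 0.421, -0.907], [-1.0, 0.008, 0.002]]
wrist_force: [-0.6, -0.8, 4.8]
finger_gap: 0.197
```

Contact: the force went from -4.3 to +4.8 N at z = 0.0264. I'll release and raise the gripper.

```bash
python3 -m handwheel '[0,0,0,0,0,0,30, 0,0,0,0,0,0,60, 0,0,0,0,0,0,70, 0,0,0,0,0,0,70, 0,0,30,0,0,0,80, 0,0,80,0,0,0,100, 0,0,140,0,0,0,100, 0,0,200,0,0,0,100, 0,0,200,0,0,0,100]'; python3 - <<'E'
from h import *
f=lambda n:cv2.resize(get_image(n),(400,300))
cv2.imwrite("pics/m6.png",np.hstack([f("wrist"),f("scene")]))
go(face(.045,0,.12),RC)
E
```

```text
time: 12.2
eef_pos: [0.5977, -0.0926, 0.2313]
tool_rot: [[0.018, 0.907, 0.421], [0.0, 0.421, -0.907], [-1.0, 0.016, 0.007]]
wrist_force: [1.0, -0.3, -0.7]
finger_gap: 0.997
shift [-164.2  318.6  -17.9] turn [ 0.371 -0.416  0.565]
```

View pics/m6.png

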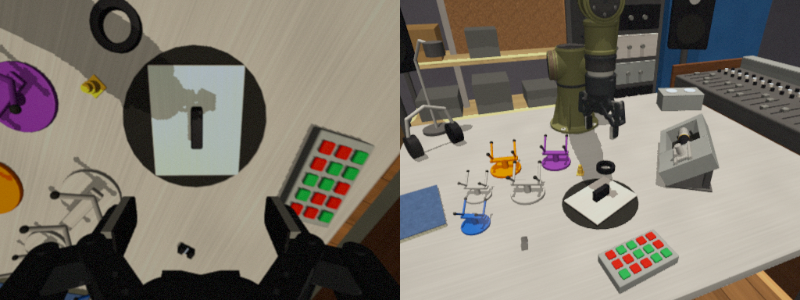

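The lid lies flat in the middle of the mat. Back to the case.

```bash
python3 -m handwheel '[-10,40,30,0.03,-0.03,0.04,100, -30,85,50,0.09,-0.1,0.14,100, -55,130,50,0.15,-0.17,0.23,100, -80,175,50,0.21,-0.24,0.32,100, -105,220,50,0.27,-0.31,0.42,100, -130,260,40,0.33,-0.38,0.51,100, -150,300,20,0.371,-0.416,0.565,100, -164,319,0,0.371,-0.416,0.565,100, -164,319,-18,0.371,-0.416,0.565,100, -164,319,-18,0.371,-0.416,0.565,100]'; python3 - <<'E'
from h import *
s=sense(); d=s['eef_pos']-O; print('uvn',(d@U,d@V,d@N)); go(face(.045,0,-.044),RC)
c=cam("wrist"); im=get_image("wrist"); cv2.imwrite("pics/w7.png",im)
for p in(face(.045,0,-.005),face(-.025,0,-.005),face(.115,0,-.005),face(-.035,-.0625,0),face(.125,.0625,0)):print(proj(c,p).round(1))
E
```

```text
time: 13.55
eef_pos: [0.4275, 0.2265, 0.2038]
tool_rot: [[0.274, 0.452, 0.849], [0.448, 0.721, -0.528], [-0.851, 0.525, -0.005]]
wrist_force: [0.3, 0.5, 0.1]
finger_gap: 0.996
uvn (np.float64(0.047498665336516865), np.float64(-0.003439439220199153), np.float64(0.11738111050247561))
shift [  48.9   73.7 -135. ] turn [ 0.002 -0.007 -0.001]
[260.3 189.1]
[260.1 252.7]
[260.4 114.2]
[200.2 263.6]
[333.2 102.4]
```

View pics/w7.png

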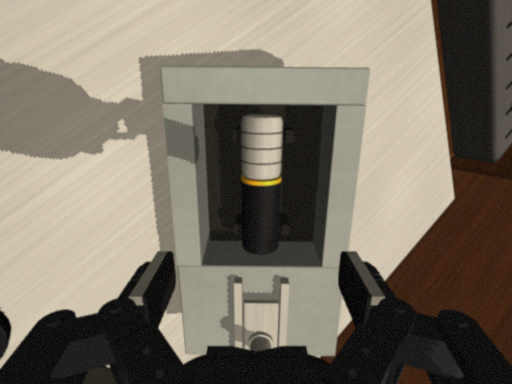

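The microphone spans rows 114–253 at column 261, matching the prediction to about 1 mm. I'll descend into the pocket with the fingers at 75 % and grip.

```bash
python3 -m handwheel '[4,1,2,0.002,-0.007,0,75, 15,20,-33,0.002,-0.007,0,75, 26,38,-67,0.002,-0.007,0,75, 35,52,-92,0.002,-0.007,0,75, 42,63,-115,0.002,-0.007,0,75, 47,71,-128,0.002,-0.007,0,75, 49.5,75,-136,0.002,-0.007,0,75, 49.5,75,-136,0.002,-0.007,0,75]'; python3 - <<'E'
from h import *
s=sense(); d=s['eef_pos']-O; print('uvn',(d@U,d@V,d@N)); go(face(.045,0.0005,-.046),RC)
E
```

```text
time: 14.6
eef_pos: [0.4801, 0.3019, 0.0712]
tool_rot: [[0.285, 0.446, 0.849], [0.451, 0.719, -0.529], [-0.846, 0.533, 0.004]]
wrist_force: [0.2, -0.7, -0.4]
finger_gap: 0.751
uvn (np.float64(0.04277458204630592), np.float64(0.00415425904737192), np.float64(-0.04372416761622191))
shift [-2.9 -0.4 -3.9] turn [-0.001  0.006 -0.001]
```

```bash
python3 -m handwheel '[-2,0,-3.5,0,0.006,0,75, -2,0,-3.5,0,0.006,0,0, -2,0,-3.5,0,0.006,0,0, -2,0,-3.5,0,0.006,0,0, -2,0,-3.5,0,0.006,0,0, -2,0,-3.5,0,0.006,0,0]'; python3 - <<'E'
from h import *
s=sense(); d=s['eef_pos']-O; print('uvn',(d@U,d@V,d@N))
E
```

```text
time: 15.35
eef_pos: [0.4777, 0.3015, 0.0683]
tool_rot: [[0.281, 0.448, 0.849], [0.451, 0.719, -0.529], [-0.847, 0.531, -0.0]]
wrist_force: [-2.9, -4.1, 5.5]
finger_gap: 0.451
uvn (np.float64(0.04459509623130427), np.float64(0.0011787268138563156), np.float64(-0.04536299341214061))
```

```bash
python3 -m handwheel '[-2,-3,6,0,0,0,0, -6,-9,17,0,0,0,0, -11,-18,34,0,0,0,0, -18,-29,55,0,0,0,0, -27,-43,81,0,0,0,0, -36,-58,110,0,0,0,0, -42,-67,135,0,0,0,0, -42,-67,170,0,0,0,0, -42,-67,200,0,0,0,0, -42,-67,200,0,0,0,0]'; python3 - <<'E'
from h import *
# cradle: mic (tool z) along cradle y; tool y along cradle x
cy=np.array([.3454,.9385,0]); D=np.array([0,0,-1.]); cx=np.array([.9385,-.3454,0])
for Z in(cy,-cy):
    R=np.c_[D,np.cross(Z,D),Z]; go(np.array([.4763,-.2962,.089-.0204+.10]),R); print(R.round(2))
print(sense()['qpos'])
E
```

```text
time: 16.6
eef_pos: [0.4371, 0.235, 0.271]
tool_rot: [[0.285, 0.446, 0.849], [0.452, 0.718, -0.529], [-0.845, 0.534, 0.003]]
wrist_force: [0.1, 0.1, -2.7]
finger_gap: 0.449
shift [  39.2 -531.2 -102.4] turn [-0.609 -0.205  1.722]
[[ 0.   -0.94  0.35]
 [ 0.    0.35  0.94]
 [-1.    0.    0.  ]]
shift [  39.2 -531.2 -102.4] turn [-0.195  0.577 -1.328]
[[ 0.    0.94 -0.35]
 [ 0.   -0.35 -0.94]
 [-1.    0.   -0.  ]]
[ 0.24419666 -0.25940128 -0.69206849  0.71024151  0.37871275  0.88400699]
```

```bash
python3 -m handwheel '[5,-30,10,-0.01,0.04,-0.1,0, 15,-75,20,-0.03,0.1,-0.22,0, 25,-120,30,-0.05,0.15,-0.34,0, 32,-165,30,-0.07,0.2,-0.46,0, 36,-210,30,-0.085,0.25,-0.58,0, 39,-255,30,-0.1,0.3,-0.7,0, 39,-300,30,-0.12,0.35,-0.82,0, 39,-345,30,-0.135,0.4,-0.94,0, 39,-390,30,-0.15,0.46,-1.06,0, 39,-435,20,-0.17,0.51,-1.18,0, 39,-480,0,-0.185,0.55,-1.27,0, 39,-510,-30,-0.195,0.577,-1.328,0, 39,-531,-40,-0.195,0.577,-1.328,0, 39,-531,-40,-0.195,0.577,-1.328,0, 39,-531,-40,-0.195,0.577,-1.328,0]'; python3 - <<'E'
from h import *
cy=np.array([.3454,.9385,0]); D=np.array([0,0,-1.])
R=np.c_[D,np.cross(-cy,D),-cy]; go(np.array([.4763,-.2962,.0686]),R)
cw=cam("wrist"); im=get_image("wrist")
P=np.array([[ 0.5293,-0.2731,.101],[.5016,-.3484,.101],[.451,-.2441,.101],[.4233,-.3193,.101]])
for p in P: print(proj(cw,p).round(1))
print('seat',proj(cw,[.4763,-.2962,.052]).round(1))
cv2.imwrite("pics/m8.png",np.hstack([im,get_image("scene")])[:, :])
a=cv2.imread("pics/m8.png"); b=cv2.resize(a[180:290,512+110:512+260],(400,293)); M=np.zeros((384,800,3),np.uint8); M[:,:400]=cv2.resize(im,(400,300)).repeat(1,0)[:300] if 0 else cv2.copyMakeBorder(cv2.resize(im,(400,300)),0,84,0,0,cv2.BORDER_CONSTANT); M[:293,400:]=b
cv2.imwrite("pics/m8.png",M)
E
```

```text
time: 18.48
eef_pos: [0.4748, -0.2956, 0.2284]
tool_rot: [[-0.002, 0.938, -0.346], [0.005, -0.346, -0.938], [-1.0, -0.003, -0.004]]
wrist_force: [0.9, 0.2, -4.1]
finger_gap: 0.451
shift [   1.5   -0.6 -159.8] turn [-0.005 -0.002  0.001]
[303.  144.6]
[299.1 222.8]
[214.  144.5]
[217.8 222.5]
seat [258.3 172.6]
```

View pics/m8.png

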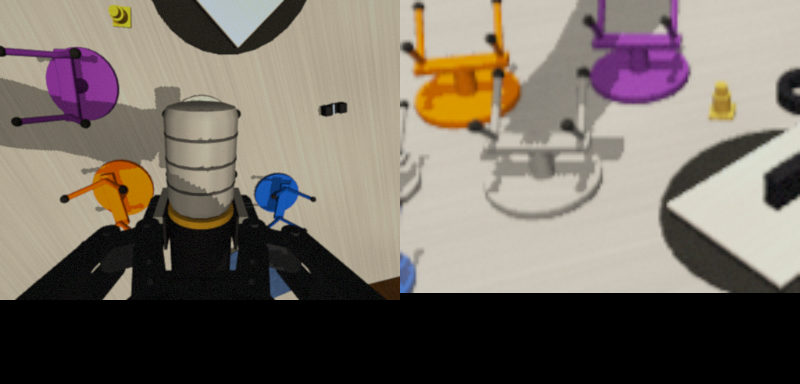

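The microphone is square in the grip and right over the cradle. I'll lower it in steps and watch the force.

```bash
python3 -m handwheel '[1.5,-0.5,-40,-0.005,-0.002,0,0, 1.5,-0.5,-80,-0.005,-0.002,0,0, 1.5,-0.5,-110,-0.005,-0.002,0,0, 1.5,-0.5,-130,-0.005,-0.002,0,0, 1.5,-0.5,-143,-0.005,-0.002,0,0, 1.5,-0.5,-148,-0.005,-0.002,0,0, 1.5,-0.5,-148,-0.005,-0.002,0,0]'; python3 -m handwheel '[0,0,-2,0,0,0,0, 0,0,-4,0,0,0,0, 0,0,-6,0,0,0,0, 0,0,-6,0,0,0,0]'; python3 - <<'E'
from h import *
s=get_image("scene"); t=get_image("top")
M=np.hstack([cv2.resize(s[180:270,110:210],(400,360),interpolation=2),cv2.resize(t[160:250,305:405],(400,360),interpolation=2)])
cv2.imwrite("pics/m9.png",M)
E
```

```text
time: 19.45
eef_pos: [0.4766, -0.2966, 0.0803]
tool_rot: [[-0.0, 0.938, -0.347], [-0.001, -0.347, -0.938], [-1.0, 0.0, 0.001]]
wrist_force: [-0.3, -0.5, -3.8]
finger_gap: 0.451
time: 19.95
eef_pos: [0.4761, -0.2965, 0.0737]
tool_rot: [[-0.001, 0.938, -0.347], [-0.0, -0.347, -0.938], [-1.0, -0.001, 0.001]]
wrist_force: [0.3, -0.8, -3.3]
finger_gap: 0.453
```

View pics/m9.png

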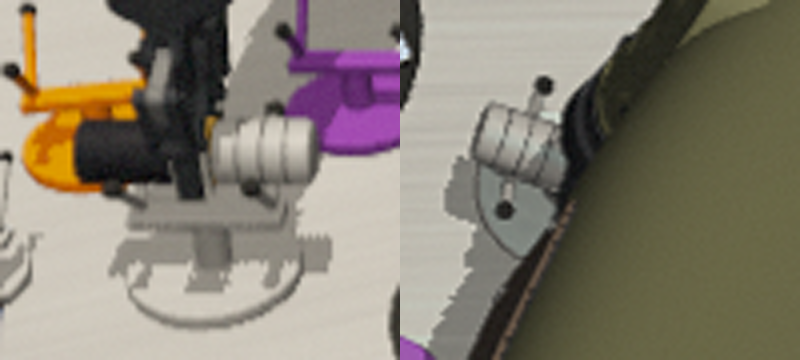

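The microphone sits between the fork tips, about 5 mm above its seat, with no contact yet. I'll keep lowering.

```bash
python3 -m handwheel '[0,0,-1.5,0,0,0,0, 0,0,-3,0,0,0,0, 0,0,-3,0,0,0,0]'; python3 -m handwheel '[0,0,-1.2,0,0,0,0, 0,0,-2.4,0,0,0,0, 0,0,-2.4,0,0,0,0]'
```

```text
time: 20.42
eef_pos: [0.4761, -0.2965, 0.0706]
tool_rot: [[-0.001, 0.938, -0.347], [-0.0, -0.347, -0.938], [-1.0, -0.001, 0.001]]
wrist_force: [0.3, 0.1, -3.6]
finger_gap: 0.456
time: 20.8
eef_pos: [0.4763, -0.2966, 0.0686]
tool_rot: [[-0.001, 0.938, -0.347], [-0.001, -0.347, -0.938], [-1.0, -0.0, 0.001]]
wrist_force: [-0.5, 0.4, -0.4]
finger_gap: 0.454
```

Contact at exactly the expected height of 0.0686, with the load now taken by the forks. One more millimetre, then I'll open gently, retreat and check.

```bash
python3 -m handwheel '[0,0,-0.8,0,0,0,45, 0,0,-0.8,0,0,0,55, 0,0,-0.8,0,0,0,70, 0,0,-0.8,0,0,0,80, 0,0,-0.8,0,0,0,80, 0,0,20,0,0,0,80, 0,0,60,0,0,0,80, 0,0,110,0,0,0,80, 0,0,160,0,0,0,80, 0,50,180,0,0,0,80, -20,100,180,0,0,0,80, -50,150,180,0,0,0,80, -50,150,180,0,0,0,80]'; python3 - <<'E'
from h import *
s=get_image("scene"); t=get_image("top"); w=get_image("wrist")
M=np.zeros((600,800,3),np.uint8)
M[:300,:400]=cv2.resize(s[180:255,110:210],(400,300),interpolation=2);M[:300,400:]=cv2.resize(t,(400,300))
M[300:,:400]=cv2.resize(w,(400,300)); M[300:,400:]=cv2.resize(s,(400,300))
cv2.imwrite("pics/m10.png",M)
E
```

```text
time: 22.42
eef_pos: [0.424, -0.1439, 0.2485]
tool_rot: [[-0.002, 0.939, -0.344], [0.0, -0.344, -0.939], [-1.0, -0.002, 0.0]]
wrist_force: [0.8, -0.6, 0.5]
finger_gap: 0.798
```

View pics/m10.png

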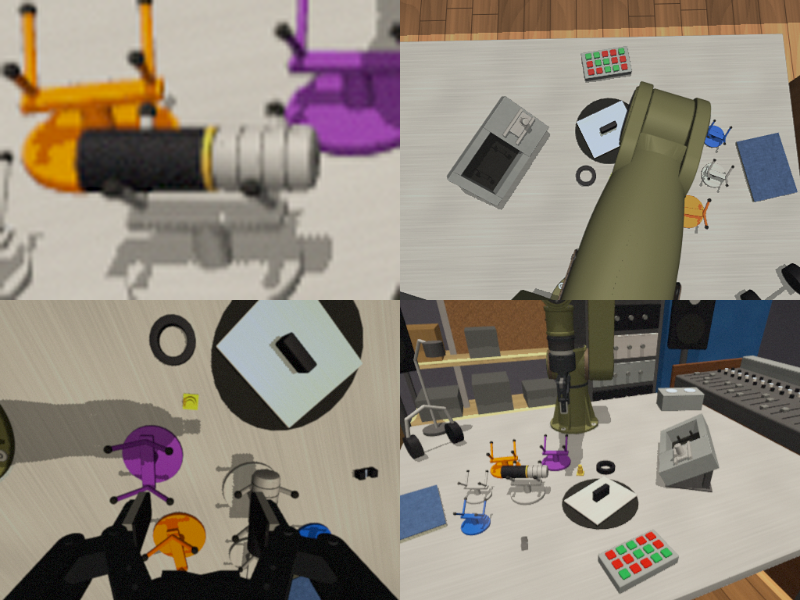

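```bash
python3 - <<'E'
from h import *
cs=cam("scene"); cy=np.array([.3454,.9385,0]);C=np.array([.4763,-.2962,.089])
for k in(-.07,0,.07): print(proj(cs,C+k*cy).round(1))
print('seen ends',(129.3,219.7),(189.5,218.5)); print(sign_off()); print(sense()['time'])
E
```

```text
[130.8 220.4]
[159.9 220.1]
[188.9 219.9]
seen ends (129.3, 219.7) (189.5, 218.5)
the job is handed in; nothing more can be done
None
the job is handed in; nothing more can be done
```

The job is handed in after about 22 s of the 64 s allowed. The sign-off gave no verdict, so the checks below are my own.

- **Bolt:** I slid it back until it pushed against a hard stop. Its tongue edge then measured 26 mm clear of the lid edge, where 25 mm is expected at the stop. The arm travelled only 37 mm of the 45 mm I commanded. I took that as grip offset and arm give, so the tongue gap is the check I relied on.
- **Lid:** It went down gently, with about 5 N of contact force before I let go. The wrist picture afterwards shows it flat and knob up in the middle of the mat.
- **Microphone:** I lifted it straight out of the pocket and lowered it into the larger chrome cradle. The forks took its weight at the expected height. In the scene picture its ends lie within about 2 px of where a centred microphone should appear. I checked its final position from that one view only.
- **Tape roll, brass connector and fader cap:** In the last pictures they look undisturbed. I did not measure their positions again.
- **Robot:** The gripper was clear of everything when I handed the job in.

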